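# Level the weighing platform and load the check weight

## Task

First level the white weighing platform with its two foot knobs, until the steel ball in each of its two ball levels rests between the white marks. Then raise the slatted roll-top cover by its handle all the way back so that it stays open, take the larger of the two steel weights from under it and set it down gently and upright on the middle of the round pan. Leave the platform level, the cover open, and the smaller weight, bottle and flask where they are.

Things in the scene. Friction and masses are not known exactly. Their poses are not given: they have to be found in the camera images.
- pan (a point): Centre of the top face of the round steel pan (96 mm diameter) on the white platform (160 x 150 mm), 58 mm above the bench when level, 11 mm above the platform. Tilts with the platform: z is its normal (vertical when level), x points away from the two knobs, y to its left. The platform rests on a pivot at its far side and on two foot screws at its near left and near right corners.
- knob_left_grip (a point): Left (+y) foot knob of the platform: a grey bar grip, 46 mm long, 14 mm thick, 36 mm tall, on a round skirt. The point is on its upright turning axis, 88 mm above the bench, 15 mm below the bar's top, 21 mm above the skirt: pinch here. x lies along the bar, y across it, z up, turning with the knob. The knob keeps its height; the platform's ear under it rides up and down.
- knob_right_grip (a point): Right (-y) foot knob, same shape and meaning as the left one, 200 mm from it, 88 mm above the bench; its axis leans by up to 0.06 rad with the platform while the left corner is not level.
- knob_left (a joint): Angle of the left knob, rad, growing clockwise seen from above, -1.7 to 1.7. Clockwise raises the platform's near left corner, anticlockwise lowers it: 1 rad tilts the platform 0.04 rad about the line from far pivot to the other knob. 0 when this corner is level; level when both knobs read 0. Stays where it is left (about 0.1 N m to turn). Starts with this corner low.
- knob_right (a joint): Angle of the right foot knob, same meaning, for the near right corner; starts with this corner high.
- level_left_mid (a point): Middle of the left ball level: a straight black groove 50 mm long with aluminium sides, lying on the platform on the diagonal from under the pan towards the left knob, with two white cross marks whose inner edges are 14.6 mm apart. A steel ball lies in it.
- level_right_mid (a point): Middle of the right ball level, the same on the diagonal towards the right knob.
- ball_left_centre (a point): Centre of the steel ball (9 mm diameter) in the left ball level: it goes to the low end (towards the left knob when the near left corner is low), 12 mm off the middle for 0.04 rad of tilt, that is for 1 rad of the left knob. Wholly between the two marks when that corner is level. It only shows the tilt: not to be pushed.
- ball_right_centre (a point): Centre of the steel ball in the right ball level, the same for the right corner and right knob.
- rolltop_axis (a point): Middle of the level axis about which the slatted aluminium cover of the roll-top box turns, 60 mm above the bench. x points to the box's back, y (to the left) is along the axis, z up. The side tracks are arcs of 133 mm radius about it, on clear side panels 320 mm apart. The weights stand on the box's grey floor, 50 mm above the bench. The closed cover reaches from the front edge over the top.
- shutter_grip (a point): Grip point of the cover's black handle, a fin 14 mm thick (along y), 20 mm high, that stands out 50 mm at the middle of the cover's front edge. It is 163 mm from the axis and 14 mm inside the fin's outer end; closed, 161 mm in front of the axis and 28 mm above it. Pinch across y from above and follow the arc up and back about the axis. Open: about 34 mm behind the axis, 219 mm above the bench.
- shutter (a joint): Angle of the cover in rad: 0 closed, 1.65 fully open at its stop. The lifting force is about 3 N at the handle; let go below about 0.4 it falls shut again, from about 0.9 on its weight carries it slowly back to the stop, where it stays.
- large_weight_mid (a point): Larger steel weight, half-way up: a cylinder 44 mm in diameter, 50 mm high, with a small knob (24 mm) on top, 70 mm high in all, about 0.4 to 0.65 kg; the point is 35 mm above its foot. It stands upright under the closed cover, in the front half of the box, left or right of the smaller one.
- small_weight_mid (a point): The smaller steel weight, half-way up: diameter 30 mm, 48 mm high in all, beside the larger one under the cover. Not to be moved.
- bottle_mid (a point): Amber bottle with red cap, 90 mm diameter, 200 mm high, half-way up. Bystander, not to be moved.
- flask_mid (a point): Glass conical flask, 84 mm diameter at the foot, 135 mm high, half-way up. Bystander, not to be moved.

How it is judged (in metres and radians):
On the way, in this order (a step that is already met when the one before it is completed fails the run):
1. the platform is level within 0.014 rad (angle between pan's own z axis and vertical below 0.014 rad), for 0.2 s.
2. the cover is raised past 1.5 rad (value of joint shutter above 1.5 rad), for 0.2 s.
3. the large weight stands upright within 20 mm of the pan's centre (horizontal distance between large_weight_mid and pan below 0.02 m and z of large_weight_mid in the frame of pan between 0.031 and 0.039 m and angle between large_weight_mid's own z axis and vertical below 0.1 rad), for 0.2 s.
At the end, for the whole second after the job is handed in: Platform level within 0.014 rad (both balls between their marks), cover open past 1.5 rad and still, large weight upright on the pan, within 20 mm of its centre, released and at rest (all of step 3 and angle between pan's own z axis and vertical below 0.014 rad and value of joint shutter above 1.5 rad and velocity of joint each of shutter, knob_left, knob_right below 0.05 rad/s); the robot touches nothing.
It fails at once if the smaller weight moved more than 30 mm or tipped (distance of small_weight_mid from where it was at the start of the episode above 0.03 m or angle between small_weight_mid's own z axis and vertical above 0.35 rad).
It fails at once if the bottle moved more than 40 mm or tipped (distance of bottle_mid from where it was at the start of the episode above 0.04 m or angle between bottle_mid's own z axis and vertical above 0.35 rad).
It fails at once if the flask moved more than 40 mm or tipped (distance of flask_mid from where it was at the start of the episode above 0.04 m or angle between flask_mid's own z axis and vertical above 0.35 rad).
It fails at once if the large weight is dropped or slammed on the platform (over 80 N) (contact force between large_weight and platform above 80 N).
It also fails if it takes over 72 s, if anything falls off the work surface, if the arm or the gripper's body presses on something with over 40 N, if the wrist force passes 120 N, or if a joint passes its speed limit or range.

## Robot

A 6-joint arm with a two-finger parallel gripper is mounted at the origin on the work surface. World frame = base frame: x ahead of the robot, y to its left, z up, the work surface at z = 0. Lengths are in mm, angles in rad, forces in N, time in s.
With the tool pointing down it reaches from about 400 to 925 mm from the base axis. Payload 12.5 kg.
Tool frame: the origin (TCP) lies at the very end of the fingers, on their centre line; the grasp point (between the pads) lies 19 mm behind it; x points along the fingers, y is the direction in which the jaws open and shut, and the axes are right-handed (so a half turn about x gives the same grasp; the last joint's range is limited). The gripper opens to 95 mm and grips with 3 to 60 N. Pads are 20 mm wide; open, the fingers measure 119 mm over their backs; the gripper's body (75 mm by 180 mm) begins 59 mm behind the grasp point.
Start: joints at [-1.221, 0.491, 1.559, -0, 1.092, -0.106], TCP at [275.137, -561.201, 214.661] pointing down, gripper open.
Joint ranges: [-3.1, 3.1], [-0.84, 2.19], [0.05, 2.79], [-1.13, 4.28], [0.06, 2.93], [-2.69, 2.69]. Speed limits (rad/s): [2.22, 2.22, 2.79, 3.14, 3.14, 3.14].

## Interface

Orientations are given as [roll, pitch, yaw] about the fixed x, y, z axes, in that order (R = Rz(yaw) Ry(pitch) Rx(roll)).
In Python, from cell import env, optics, job gives the robot as it stands.
- The arm moves only by the shell command python3 -m handwheel 'ROWS' [OPENING]. ROWS is JSON, a list of rows, each an object with "travel": the shift along the world's x, y, z in mm, a list of three; "roll": the turn about the world's z in degrees. In form: [{"travel": [dx, dy, dz], "roll": roll}, ...]. A call has 1 to 8 rows; each row is the pose to reach, as a shift and turn from the pose commanded when the call began; what a row does not reach only later rows make up. A row lasts 1/10 s, in which the tool goes at most 50 mm and 8.59 degrees, less where a joint would pass 70% of its speed; a pose out of reach is approached as far as the arm can. A call with a gripper value outside its range is refused whole. OPENING is the closure, from -1 (fully open) to 1 (shut), set as the call begins (- or left out, the last holds). The fingers move at their own pace and stop on an object; the grip force is fixed at half the most. Time passes only in rows, so rows that repeat a pose let the fingers close. It gives the time, the measured TCP pose, the force and the opening at its end, in the units of the state.
- env.state(): the state, without advancing time (a new reading comes with each control period).
- optics.read_camera(name): name is "scene" or "top"; returns the picture (420x560x3 uint8, red, green, blue); there is no depth.
- optics.camera_params(name): a dict with "fx", "fy", "cx", "cy" (pixels), "k1" (the pictures are not rectified: a ray, as slopes to the right and down, at radius r is drawn at 1 + k1 r^2 times it, then the intrinsics apply), "world_from_camera" (4x4, takes a point from camera to world coordinates). Camera axes: x right, y up, looking along -z (the intrinsics and any distortion apply to the point x, -y, -z); pixel columns grow to the right and rows downward; lengths in mm; the calibration is good to about 2 mm. A picture is of the moment at which its call begins. camera_params takes no time and is no camera call.
- job.job_done(): hands the job in, once; it reports no verdict.
The state is a dict: "t": time; "joints": joint angles; "qvel": joint speeds; "tau": joint torques, N m; "eef_pos": TCP position; "tcp_rot": TCP orientation; "ft_force": force on the tool from outside, world axes, zero at the start; "moment": the same for the moment, N m; "opening": opening from 0.0 (shut) to 1.0 (fully open).
Only numpy, scipy, OpenCV 4.12 (cv2) and the standard library are available. Lean on these libraries where they do the work, as an engineer would, in place of code of your own. Each camera call takes 0.05 s, during which the arm holds its last target.

## Working session

There is one attempt and no reset: what is moved stays moved. The work goes in short steps, Python scripts to look and compute and a shell command to move; the robot and the scene stay as the last step left them, time stands still between calls to the robot, and variables do not carry over. Pictures are saved under pics/ and viewed, and the job is handed in when it is done.

```bash
ls; mkdir -p pics; python3 - <<'E'
from cell import env, optics, job
import cv2
for n in ("scene","top"):
    im=optics.read_camera(n); cv2.imwrite(f"pics/{n}0.png",im[:,:,::-1]); print(n,optics.camera_params(n))
print(env.state())
E
```

```text
pics
scene {'fx': 469.9713357727472, 'fy': 469.9713357727472, 'cx': 276.3951015204962, 'cy': 212.37232421831308, 'k1': -0.06014799455619696, 'world_from_camera': array([[ 4.25067308e-01, -6.51209569e-01,  6.28684246e-01,
         1.46594039e+03],
       [ 9.05117502e-01,  3.12662555e-01, -2.88104901e-01,
        -4.17900097e+02],
       [-8.94935408e-03,  6.91497089e-01,  7.22323809e-01,
         1.17673100e+03],
       [ 0.00000000e+00,  0.00000000e+00,  0.00000000e+00,
         1.00000000e+00]])}
top {'fx': 529.9741556071535, 'fy': 529.9741556071535, 'cx': 279.4209072833364, 'cy': 211.68091131073987, 'k1': -0.062486108211452375, 'world_from_camera': array([[ 2.97358496e-02,  9.84732893e-01, -1.71513583e-01,
         2.45817297e+02],
       [-9.99552539e-01,  2.87383763e-02, -8.29624994e-03,
        -1.13435227e+01],
       [-3.24056830e-03,  1.71683533e-01,  9.85146823e-01,
         1.68675217e+03],
       [ 0.00000000e+00,  0.00000000e+00,  0.00000000e+00,
         1.00000000e+00]])}
{'t': 0.1, 'joints': array([-1.22064785e+00,  4.91475465e-01,  1.55938220e+00,  6.78647280e-06,
        1.09171048e+00, -1.05564773e-01]), 'qvel': array([ 0.00023515, -0.0019774 , -0.00208407,  0.00079218,  0.00054995,
       -0.0006465 ]), 'tau': array([ 1.84133605e-03, -6.13623047e+01, -2.58606774e+01,  6.93500089e-02,
        4.69872518e-02, -5.67614836e-05]), 'eef_pos': array([ 275.0318828 , -560.99385378,  214.13715599]), 'tcp_rot': array([-1.68253167,  1.56982082,  1.9147711 ]), 'ft_force': array([ 0.33650587,  0.27250518, -0.07934332]), 'moment': array([-0.0127956 , -0.00240368,  0.03737447]), 'opening': 0.9978616754152076}
```

View pics/scene0.png

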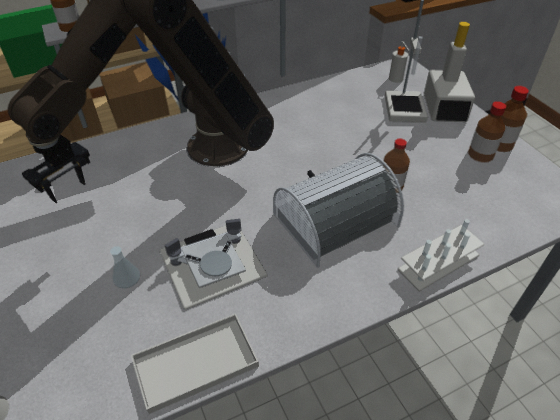

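View pics/top0.png

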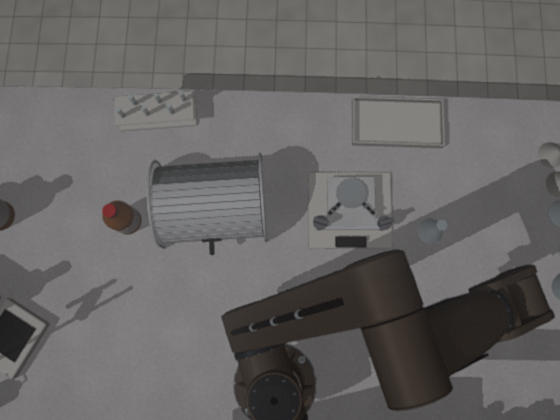

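The top view shows the knobs at about (321,222) and (385,222), the pan at (352,192) and the handle at (211,245). I'll zoom in next.

```bash
cat > h.py <<'E'
import numpy as np, cv2
from cell import env, optics, job
def P(n):
    p=optics.camera_params(n); K=np.array([[p['fx'],0,p['cx']],[0,p['fy'],p['cy']],[0,0,1.]]); return p,K,np.array([p['k1'],0,0,0,0.]),np.array(p['world_from_camera'])
def ray(n,u,v):
    p,K,D,W=P(n); x,y=cv2.undistortPoints(np.array([[[u,v]]],float),K,D)[0,0]
    d=W[:3,:3]@np.array([x,-y,-1.]); return W[:3,3],d/np.linalg.norm(d)
def onz(n,u,v,z):
    o,d=ray(n,u,v); return o+d*(z-o[2])/d[2]
def px(n,X):
    p,K,D,W=P(n); c=W[:3,:3].T@(np.array(X,float)-W[:3,3]); s=np.array([[c*[1,-1,-1]]])
    return cv2.projectPoints(s[0],np.zeros(3),np.zeros(3),K,D)[0][0,0]
def tri(a,b):
    (o1,d1),(o2,d2)=ray(*a),ray(*b); A=np.stack([d1,-d2],1); t=np.linalg.lstsq(A,o2-o1,rcond=None)[0]
    p,q=o1+t[0]*d1,o2+t[1]*d2; return (p+q)/2,np.linalg.norm(p-q)
def crop(im,x0,y0,x1,y1,s,f):
    c=cv2.resize(im[y0:y1,x0:x1],None,fx=s,fy=s,interpolation=cv2.INTER_CUBIC); cv2.imwrite(f,c[:,:,::-1])
def shot(n,f):
    im=optics.read_camera(n); cv2.imwrite(f,im[:,:,::-1]); return im
E
python3 - <<'E'
from h import *
t=cv2.imread('pics/top0.png')[:,:,::-1];s=cv2.imread('pics/scene0.png')[:,:,::-1]
crop(t,300,165,400,255,8,'pics/a1.png');crop(s,150,200,280,300,6,'pics/a2.png');crop(t,140,150,270,260,6,'pics/a3.png')
crop(s,260,140,410,260,5,'pics/a4.png')
E
```

```text
(no output)
```

View pics/a1.png

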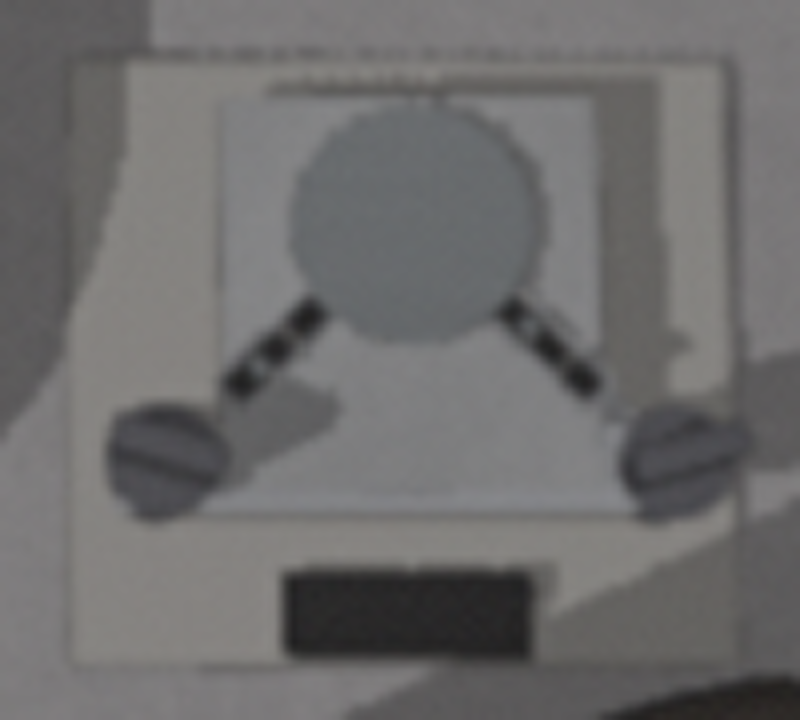

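View pics/a2.png

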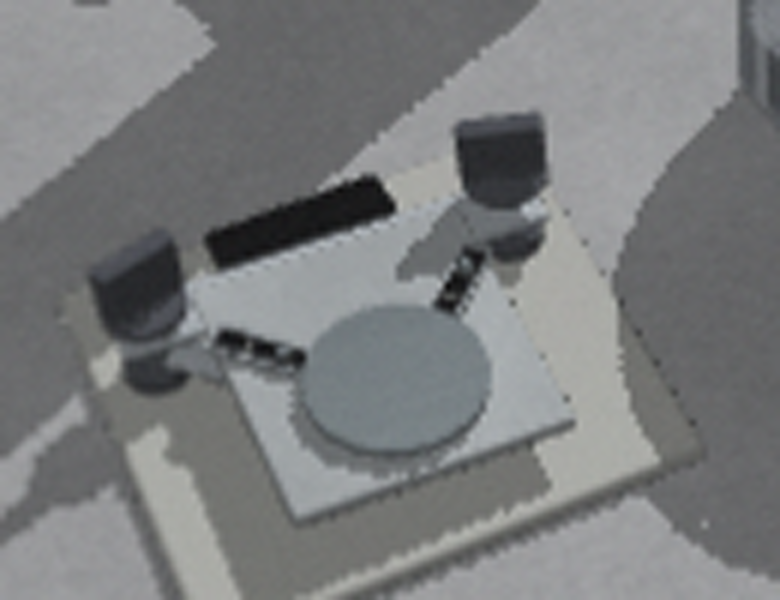

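View pics/a3.png

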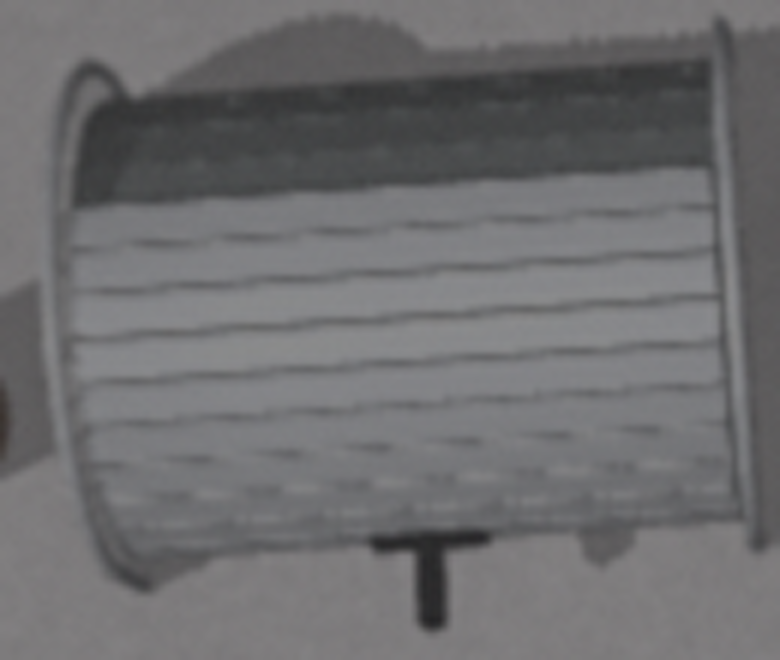

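View pics/a4.png

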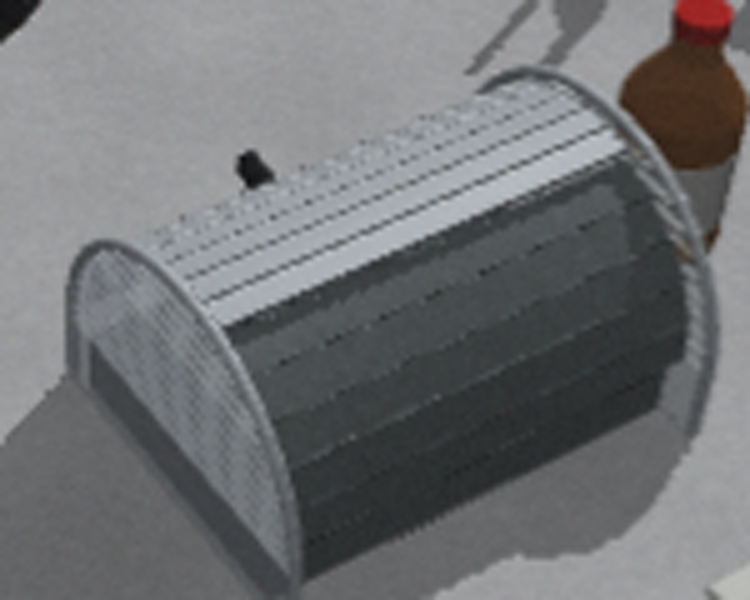

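```bash
python3 - <<'E'
from h import *
t=cv2.imread('pics/top0.png')[:,:,::-1];s=cv2.imread('pics/scene0.png')[:,:,::-1]
def enh(im,b,sc):
    c=im[b[1]:b[3],b[0]:b[2]].astype(float); c=np.clip((c-30)*1.9,0,255).astype(np.uint8); return cv2.resize(c,None,fx=sc,fy=sc,interpolation=cv2.INTER_CUBIC)
A=enh(t,(308,208,336,236),14);B=enh(t,(372,208,400,236),14)
cv2.imwrite('pics/b1.png',np.hstack([A,B])[:,:,::-1])
A=enh(s,(160,232,188,270),14);B=enh(s,(222,215,250,253),14)
cv2.imwrite('pics/b2.png',np.hstack([A,B])[:,:,::-1])
E
```

```text
(no output)
```

View pics/b1.png

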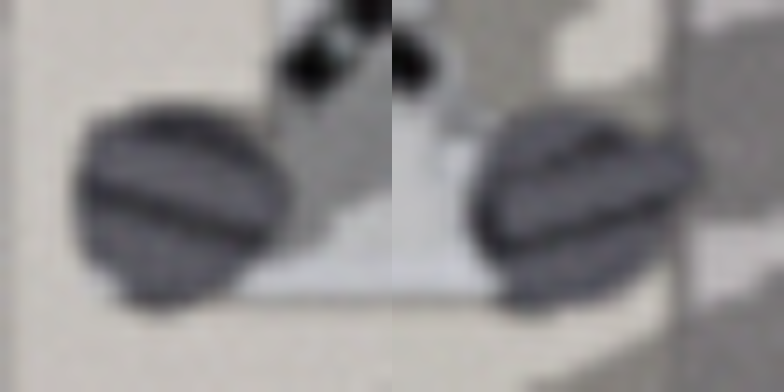

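View pics/b2.png

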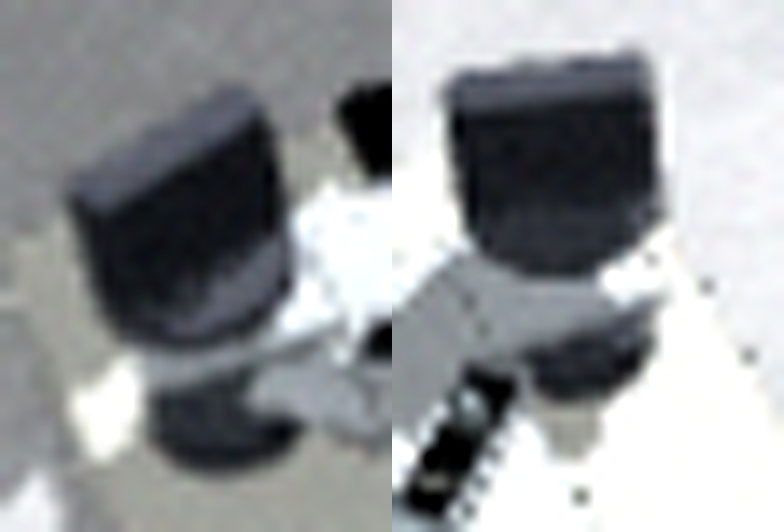

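```bash
cat > m.py <<'E'
from h import *
L=onz('top',321.1,221.0,103);R=onz('top',386.5,221.9,103)
print('L',L,'R',R,np.linalg.norm(L-R))
print('scene L',onz('scene',233.3,221.1,103),'R',onz('scene',172.3,242.9,103))
a=onz('top',308+85/14,208+190/14,103);b=onz('top',308+260/14,208+240/14,103);d=b-a;print('Lang',np.degrees(np.arctan2(d[1],d[0])))
a=onz('top',372+108/14,208+248/14,103);b=onz('top',372+288/14,208+195/14,103);d=b-a;print('Rang',np.degrees(np.arctan2(d[1],d[0])))
# pan
for n,f,(u,v) in (('top','pics/top0.png',(352,192)),('scene','pics/scene0.png',(216,263))):
    im=cv2.imread(f); 
    hsv=cv2.cvtColor(im,cv2.COLOR_BGR2HSV).astype(int)
    m=((abs(im.astype(int)-np.median(im[v-3:v+4,u-3:u+4].reshape(-1,3),0)).max(2)<18)).astype(np.uint8)
    m=cv2.morphologyEx(m,cv2.MORPH_OPEN,np.ones((5,5)))
    k,l,st,ce=cv2.connectedComponentsWithStats(m); i=l[v,u]; print(n,st[i],ce[i],onz(n,*ce[i],58))
# handle
print('handle end top', onz('top',140+432/6,150+620/6,88))
print(onz('top',140+432/6,150+545/6,88))
print('scene handle', onz('scene',260+250/5,140+165/5,88))
# platform front/rear edges of box rim
for q in [(140+90/6,150+62/6),(140+145/6,150+585/6),(140+720/6,150+20/6),(140+757/6,150+545/6)]: print(onz('top',*q,60))
E
python3 m.py
```

```text
L [ 496.62662938 -124.86622186  103.        ] R [ 499.60271577 -323.15313526  103.        ] 198.3092461671724
scene L [ 507.38073064 -126.55966621  103.        ] R [ 511.02547802 -324.46482693  103.        ]
Lang -104.49904759017704
Rang -71.99932041445862
top [336 177  33  32 822] [351.99756691 192.19829684] [ 598.14999627 -223.73947717   58.        ]
scene [201 251  30  24 594] [215.44612795 262.36868687] [ 601.03378665 -224.78664453   58.        ]
handle end top [390.31560062 202.25891924  88.        ]
[428.32571773 204.18199135  88.        ]
scene handle [397.06448366 202.74174896  88.        ]
[683.40501664 403.40020104  60.        ]
[406.27985778 355.18980399  60.        ]
[715.48192126  69.68570044  60.        ]
[436.52687173  40.53986442  60.        ]
```

```bash
cat > lv.py <<'E'
from h import *
import sys
t=cv2.imread(sys.argv[1]);s=cv2.imread(sys.argv[2])
def enh(im,b,sc):
    c=im[b[1]:b[3],b[0]:b[2]].astype(float); c=np.clip((c-20)*1.5,0,255).astype(np.uint8); return cv2.resize(c,None,fx=sc,fy=sc,interpolation=cv2.INTER_CUBIC)
A=enh(t,(324,198,346,218),17);B=enh(t,(358,198,380,218),17)
C=enh(s,(184,250,206,266),17);D=enh(s,(218,236,240,256),17)
C=cv2.copyMakeBorder(C,0,D.shape[0]-C.shape[0],0,0,cv2.BORDER_CONSTANT)
o=np.vstack([np.hstack([A,B]),np.hstack([D,C])]);o=cv2.resize(o,None,fx=.8,fy=.8);cv2.imwrite(sys.argv[3],o)
E
python3 lv.py pics/top0.png pics/scene0.png pics/c1.png; python3 - <<'E'
from h import *
from scipy.spatial.transform import Rotation as Ro
print(onz('top',321,222.6,67),onz('top',384.9,222.9,67))
s=env.state();print(Ro.from_euler('xyz',s['tcp_rot']).as_matrix().round(3))
E
```

```text
[ 497.31280841 -127.21970271   67.        ] [ 502.09369285 -325.25202659   67.        ]
[[-0.     0.44  -0.898]
 [ 0.001 -0.898 -0.44 ]
 [-1.    -0.001 -0.   ]]
```

View pics/c1.png

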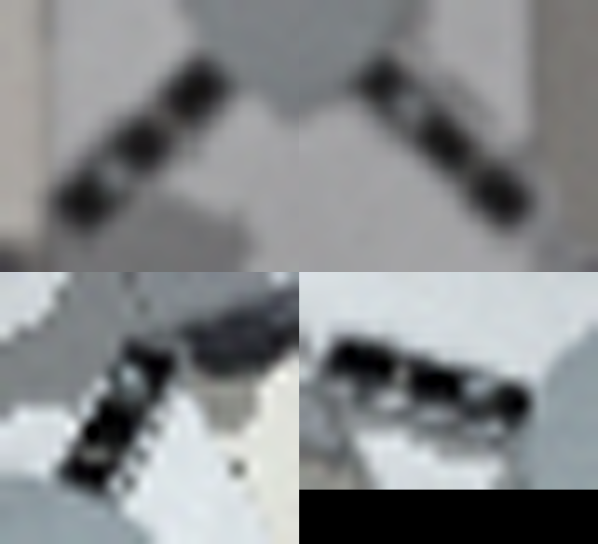

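The left ball sits about 10 mm towards the knob, so that knob reads about -0.85. The right ball sits about 12.7 mm towards the pan, so that knob reads about +1.05. The left bar lies at about 75° and the right at about 108°. I'll move above the left knob.

```bash
python3 -m handwheel '[{"travel":[20,40,0],"roll":6},{"travel":[43,83,0],"roll":12},{"travel":[66,126,0],"roll":18},{"travel":[89,169,0],"roll":24},{"travel":[112,212,0],"roll":30},{"travel":[135,255,0],"roll":36},{"travel":[158,298,0],"roll":42},{"travel":[181,341,0],"roll":49}]' -1; python3 -m handwheel '[{"travel":[20,40,0],"roll":0},{"travel":[40,85,-10],"roll":0},{"travel":[45,94,-30],"roll":0},{"travel":[45,94,-50],"roll":0},{"travel":[45,94,-60],"roll":0},{"travel":[45,94,-60],"roll":0}]'
python3 - <<'E'
from h import *
t=shot('top','pics/t1.png');s=shot('scene','pics/s1.png')
crop(s,190,140,300,260,5,'pics/s1c.png')
E
```

```text
t: 0.9
eef_pos: [456.6, -218.3, 214.6]
tcp_rot: [-2.07, 1.571, 2.387]
ft_force: [0.9, -0.6, 0.6]
opening: 0.998
t: 1.5
eef_pos: [500.6, -126.2, 153.6]
tcp_rot: [-1.666, 1.568, 2.786]
ft_force: [-1.0, -0.5, 0.1]
opening: 1.001
```

View pics/s1c.png

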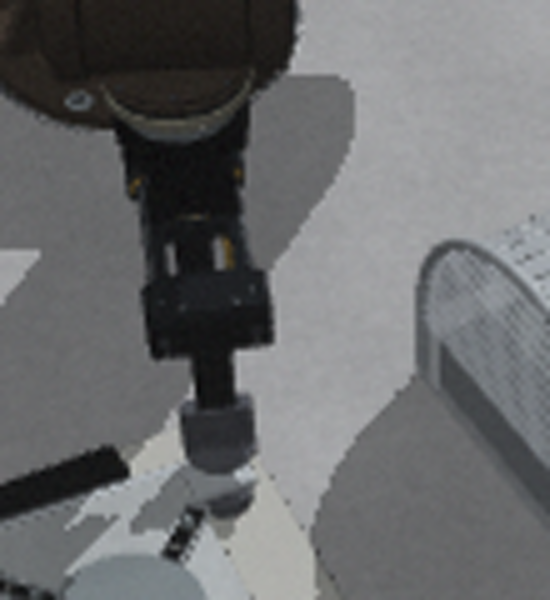

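View pics/t1.png

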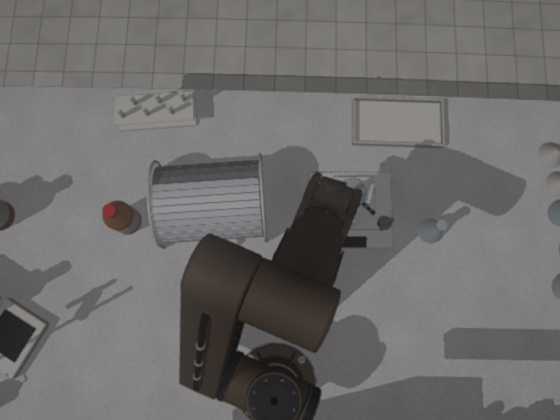

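In the crop the near finger (x≈214) lines up with the left bar (x≈218), and the jaws straddle it. I'll descend and close.

```bash
python3 -m handwheel '[{"travel":[0,1,-25],"roll":0},{"travel":[0,1,-50],"roll":0},{"travel":[0,1,-70],"roll":0},{"travel":[0,1,-79],"roll":0},{"travel":[0,1,-79],"roll":0},{"travel":[0,1,-79],"roll":0}]' -1
python3 -m handwheel '[{"travel":[0,0,0],"roll":0},{"travel":[0,0,0],"roll":0},{"travel":[0,0,0],"roll":0},{"travel":[0,0,0],"roll":0},{"travel":[0,0,0],"roll":0},{"travel":[0,0,0],"roll":0}]' 1; python3 -c "
from cell import env
s=env.state();print(s['ft_force'],s['moment'],s['opening'])"
```

```text
t: 2.2
eef_pos: [501.6, -125.6, 76.6]
tcp_rot: [1.453, 1.569, -0.378]
ft_force: [0.1, 0.0, 1.6]
opening: 0.996
t: 2.8
eef_pos: [501.1, -125.2, 75.7]
tcp_rot: [1.336, 1.571, -0.495]
ft_force: [0.6, 0.9, 0.3]
opening: 0.552
[0.56424619 0.88595494 0.28179995] [-0.04078672 -0.04218079  0.06995797] 0.5519946160959827
```

```bash
python3 -m handwheel '[{"travel":[0,0,0],"roll":0},{"travel":[0,0,0],"roll":0},{"travel":[0,0,0],"roll":0},{"travel":[0,0,0],"roll":0},{"travel":[0,0,0],"roll":0},{"travel":[0,0,0],"roll":0},{"travel":[0,0,0],"roll":0}]' 1; python3 -c "
from cell import env
s=env.state();print(s['ft_force'],s['moment'],s['opening'])"
```

```text
t: 3.5
eef_pos: [499.9, -124.8, 75.6]
tcp_rot: [-1.619, 1.568, 2.833]
ft_force: [-4.8, -0.2, 4.8]
opening: 0.146
[-4.83702541 -0.24988046  4.83525348] [ 0.05900986  1.0059644  -0.09338337] 0.1459713720410335
```

The bar is gripped (14 mm opening). I'll turn it clockwise about 48° and look.

```bash
python3 -m handwheel '[{"travel":[-1.5,0,0],"roll":-4},{"travel":[-1.5,0,0],"roll":-12},{"travel":[-1.5,0,0],"roll":-20},{"travel":[-1.5,0,0],"roll":-28},{"travel":[-1.5,0,0],"roll":-36},{"travel":[-1.5,0,0],"roll":-44},{"travel":[-1.5,0,0],"roll":-48},{"travel":[-1.5,0,0],"roll":-48}]' 1
python3 -m handwheel '[{"travel":[0,0,0],"roll":0},{"travel":[0,0,0],"roll":0},{"travel":[0,0,0],"roll":0}]'
python3 - <<'E'
from h import *
t=shot('top','pics/t2.png');s=shot('scene','pics/s2.png')
crop(s,150,190,270,290,6,'pics/s2c.png')
E
python3 lv.py pics/t2.png pics/s2.png pics/c2.png
```

```text
t: 4.3
eef_pos: [500.1, -125.2, 75.6]
tcp_rot: [2.504, 1.57, -0.165]
ft_force: [3.2, 1.7, -2.8]
opening: 0.149
t: 4.6
eef_pos: [500.1, -125.2, 75.6]
tcp_rot: [2.458, 1.57, -0.209]
ft_force: [4.9, 1.4, -4.9]
opening: 0.145
```

View pics/s2c.png

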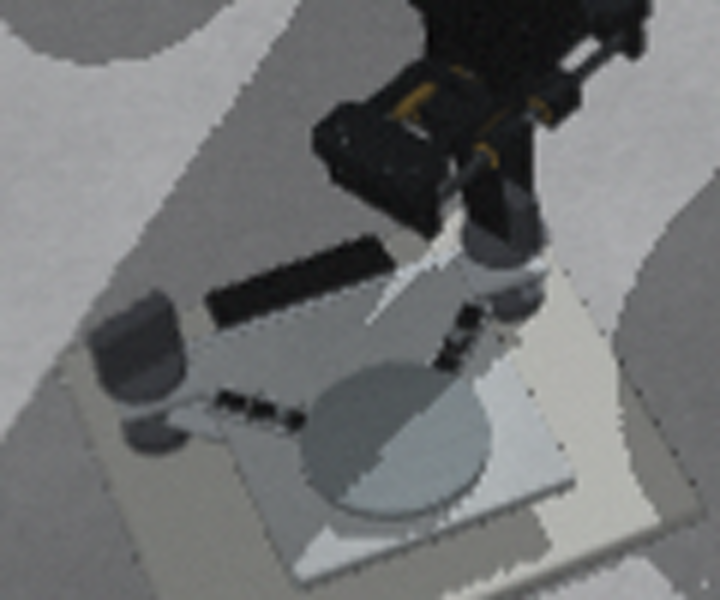

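View pics/c2.png

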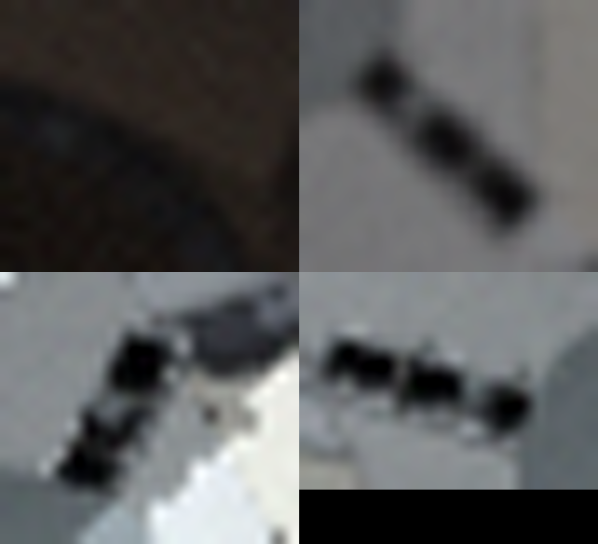

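The left ball now sits near the middle of its groove, in the robot's shadow. I'll release, then take a clean look from above the right knob.

```bash
python3 -m handwheel '[{"travel":[0,0,0],"roll":0},{"travel":[0,0,0],"roll":0},{"travel":[0,0,0],"roll":0},{"travel":[0,0,0],"roll":0},{"travel":[0,0,0],"roll":0},{"travel":[0,0,15],"roll":0},{"travel":[0,0,40],"roll":0},{"travel":[0,0,75],"roll":0}]' -1
python3 -m handwheel '[{"travel":[0,-20,15],"roll":8},{"travel":[0,-50,30],"roll":16},{"travel":[0,-90,30],"roll":24},{"travel":[0,-130,30],"roll":32},{"travel":[0,-160,30],"roll":40},{"travel":[0,-190,30],"roll":48},{"travel":[0,-220,30],"roll":56},{"travel":[0,-250,30],"roll":64}]'
python3 - <<'E'
from h import *
from scipy.spatial.transform import Rotation as Ro
m=Ro.from_euler('xyz',env.state()['tcp_rot']).as_matrix();print(m.round(3),np.degrees(np.arctan2(m[1,1],m[0,1])), env.state()['eef_pos'])
t=shot('top','pics/t3.png');s=shot('scene','pics/s3.png')
crop(s,150,190,270,290,6,'pics/s3c.png')
E
python3 lv.py pics/t3.png pics/s3.png pics/c3.png
```

```text
t: 5.5
eef_pos: [498.9, -125.0, 150.5]
tcp_rot: [-0.805, 1.568, 2.81]
ft_force: [1.5, -0.2, 0.0]
opening: 0.765
t: 6.3
eef_pos: [499.3, -376.4, 180.6]
tcp_rot: [-2.485, 1.571, 2.252]
ft_force: [0.5, 0.8, 0.4]
opening: 1.0
[[-0.     1.     0.025]
 [ 0.     0.025 -1.   ]
 [-1.    -0.    -0.   ]] 1.4433326740486436 [ 499.34259466 -376.42137107  180.5745046 ]
```

View pics/t3.png

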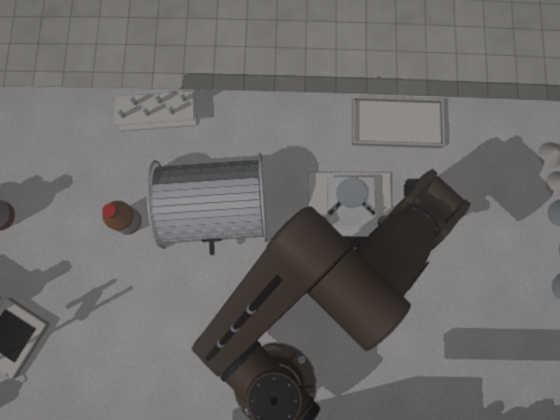

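View pics/c3.png

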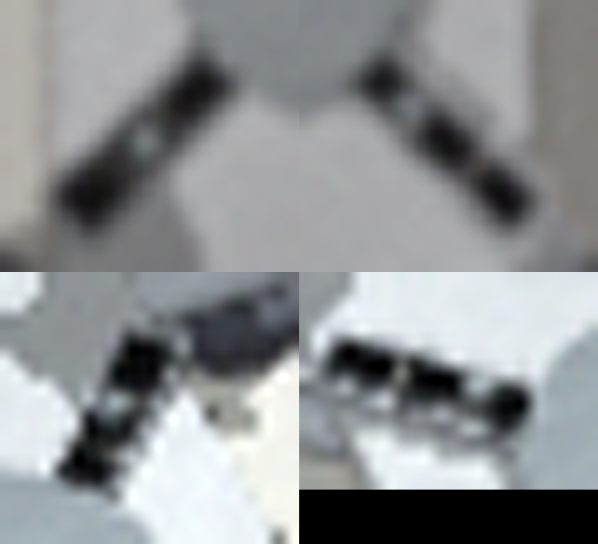

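View pics/s3c.png

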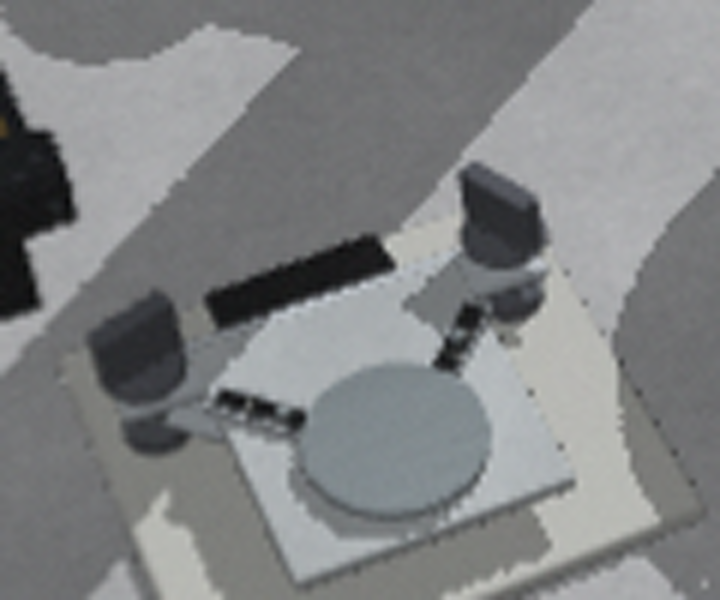

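The left ball is now in the middle of its groove (top crop (146,140), groove middle (143,142)). Next is the right knob.

```bash
python3 -m handwheel '[{"travel":[1,25,0],"roll":8},{"travel":[3,53,0],"roll":16},{"travel":[3,53,-25],"roll":17},{"travel":[3,53,-60],"roll":17},{"travel":[3,53,-90],"roll":17},{"travel":[3,53,-104],"roll":17},{"travel":[3,53,-104],"roll":17},{"travel":[3,53,-104],"roll":17}]' -1
python3 -m handwheel '[{"travel":[0,0,0],"roll":0},{"travel":[0,0,0],"roll":0},{"travel":[0,0,0],"roll":0},{"travel":[0,0,0],"roll":0},{"travel":[0,0,0],"roll":0},{"travel":[0,0,0],"roll":0},{"travel":[0,0,0],"roll":0},{"travel":[0,0,0],"roll":0}]' 1;  python3 -m handwheel '[{"travel":[0,0,0],"roll":0},{"travel":[0,0,0],"roll":0},{"travel":[0,0,0],"roll":0},{"travel":[0,0,0],"roll":0},{"travel":[0,0,0],"roll":0}]' 1
```

```text
t: 7.2
eef_pos: [503.0, -322.3, 77.6]
tcp_rot: [0.677, 1.57, -0.578]
ft_force: [0.1, 0.2, 0.1]
opening: 1.002
t: 8.0
eef_pos: [502.6, -322.2, 76.6]
tcp_rot: [2.008, 1.571, 0.753]
ft_force: [-1.3, 0.2, 0.2]
opening: 0.384
t: 8.5
eef_pos: [503.2, -322.1, 76.7]
tcp_rot: [1.211, 1.57, -0.044]
ft_force: [5.1, 2.7, -1.4]
opening: 0.145
```

```bash
python3 -m handwheel '[{"travel":[1,-0.5,0],"roll":5},{"travel":[1,-1,0],"roll":13},{"travel":[1,-1,0],"roll":21},{"travel":[1,-1,0],"roll":29},{"travel":[1,-1,0],"roll":37},{"travel":[1,-1,0],"roll":45},{"travel":[1,-1,0],"roll":53},{"travel":[1,-1,0],"roll":58}]' 1
python3 -m handwheel '[{"travel":[0,0,0],"roll":0},{"travel":[0,0,0],"roll":0},{"travel":[0,0,0],"roll":0}]'
python3 -m handwheel '[{"travel":[0,0,0],"roll":0},{"travel":[0,0,0],"roll":0},{"travel":[0,0,0],"roll":0},{"travel":[0,0,0],"roll":0},{"travel":[0,0,0],"roll":0},{"travel":[0,0,15],"roll":0},{"travel":[0,0,40],"roll":0},{"travel":[0,0,75],"roll":0}]' -1
python3 -m handwheel '[{"travel":[0,-20,15],"roll":-4},{"travel":[-20,-50,30],"roll":-10},{"travel":[-40,-80,30],"roll":-16},{"travel":[-40,-100,30],"roll":-16},{"travel":[-40,-100,30],"roll":-16},{"travel":[-40,-100,30],"roll":-16}]'
python3 - <<'E'
from h import *
t=shot('top','pics/t4.png');s=shot('scene','pics/s4.png')
E
python3 lv.py pics/t4.png pics/s4.png pics/c4.png
```

```text
t: 9.3
eef_pos: [501.3, -324.4, 76.7]
tcp_rot: [-2.752, 1.567, -2.989]
ft_force: [-15.5, -10.4, 3.6]
opening: 0.143
t: 9.6
eef_pos: [501.3, -324.4, 76.7]
tcp_rot: [-2.746, 1.567, -2.987]
ft_force: [-14.4, -8.7, 3.4]
opening: 0.146
t: 10.4
eef_pos: [503.1, -322.7, 151.2]
tcp_rot: [2.668, 1.568, 2.426]
ft_force: [1.2, 0.2, -0.1]
opening: 0.761
t: 11.0
eef_pos: [463.5, -422.9, 181.4]
tcp_rot: [2.458, 1.57, 1.937]
ft_force: [0.1, 0.5, -0.2]
opening: 0.999
```

View pics/c4.png

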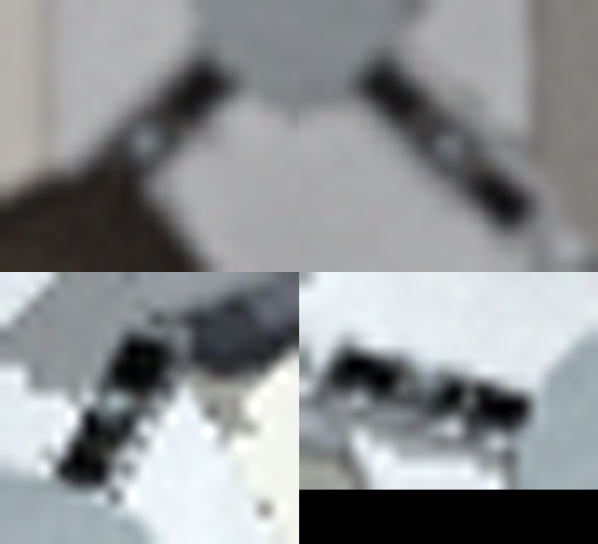

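View pics/t4.png

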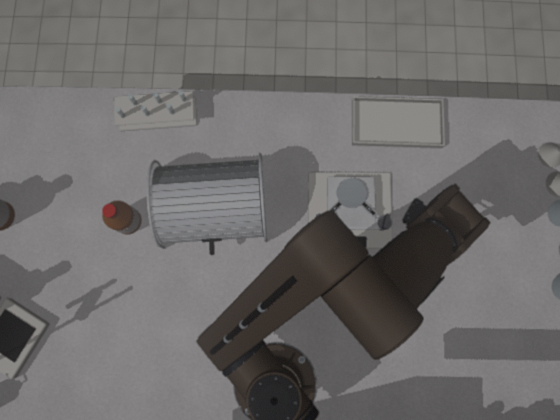

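Both balls sit between the marks: the right one is about 1 mm off middle in the top crop (449,145), the left one about 1 mm. The box yaw is about 5.5° and the handle grip is near (407,203,88). I'll work out the arc and check the joints.

```bash
python3 - <<'E'
from h import *
for k in range(0,23):
    ph=np.arctan2(28,161)+k*0.075
    d=161.-163.4*np.cos(ph);print(k,round(k*.075,3),(round(.9954*d,1),round(.0955*d,1),round(163.4*np.sin(ph)-28,1)))
print(env.state()['joints'],env.state()['eef_pos'])
for f in ('top4',): pass
t=cv2.imread('pics/t4.png')[:,:,::-1]; crop(t,190,225,240,262,14,'pics/d1.png')
s=cv2.imread('pics/s4.png')[:,:,::-1]; crop(s,290,155,330,190,14,'pics/d2.png')
E
```

```text
0 0.0 (np.float64(0.0), np.float64(0.0), np.float64(-0.0))
1 0.075 (np.float64(2.6), np.float64(0.2), np.float64(12.0))
2 0.15 (np.float64(6.0), np.float64(0.6), np.float64(23.7))
3 0.225 (np.float64(10.3), np.float64(1.0), np.float64(35.2))
4 0.3 (np.float64(15.4), np.float64(1.5), np.float64(46.3))
5 0.375 (np.float64(21.4), np.float64(2.0), np.float64(57.0))
6 0.45 (np.float64(28.1), np.float64(2.7), np.float64(67.2))
7 0.525 (np.float64(35.6), np.float64(3.4), np.float64(76.9))
8 0.6 (np.float64(43.7), np.float64(4.2), np.float64(86.0))
9 0.675 (np.float64(52.6), np.float64(5.0), np.float64(94.5))
10 0.75 (np.float64(62.0), np.float64(5.9), np.float64(102.2))
11 0.825 (np.float64(72.0), np.float64(6.9), np.float64(109.2))
12 0.9 (np.float64(82.5), np.float64(7.9), np.float64(115.5))
13 0.975 (np.float64(93.4), np.float64(9.0), np.float64(121.0))
14 1.05 (np.float64(104.7), np.float64(10.0), np.float64(125.6))
15 1.125 (np.float64(116.3), np.float64(11.2), np.float64(129.3))
16 1.2 (np.float64(128.2), np.float64(12.3), np.float64(132.2))
17 1.275 (np.float64(140.2), np.float64(13.5), np.float64(134.2))
18 1.35 (np.float64(152.4), np.float64(14.6), np.float64(135.2))
19 1.425 (np.float64(164.6), np.float64(15.8), np.float64(135.3))
20 1.5 (np.float64(176.7), np.float64(17.0), np.float64(134.6))
21 1.575 (np.float64(188.8), np.float64(18.1), np.float64(132.9))
22 1.65 (np.float64(200.7), np.float64(19.3), np.float64(130.3))
[-8.43736153e-01  5.27271623e-01  1.59019213e+00  2.47918420e-04
  1.02487677e+00 -1.89404631e+00] [ 463.87569326 -422.18852838  181.46250522]
```

View pics/d1.png

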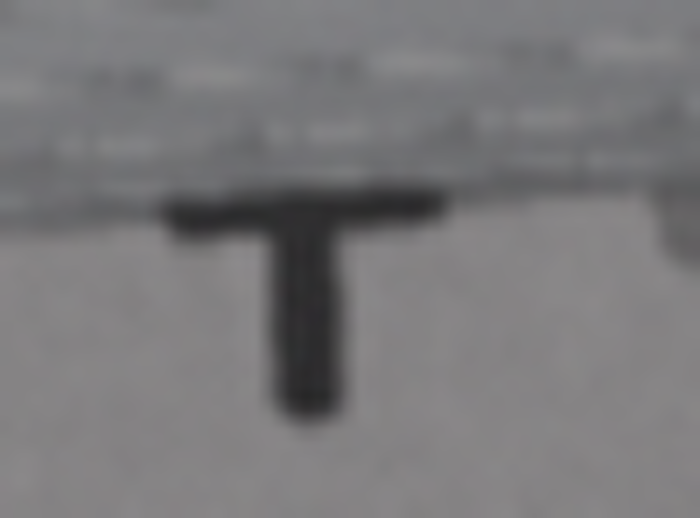

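View pics/d2.png

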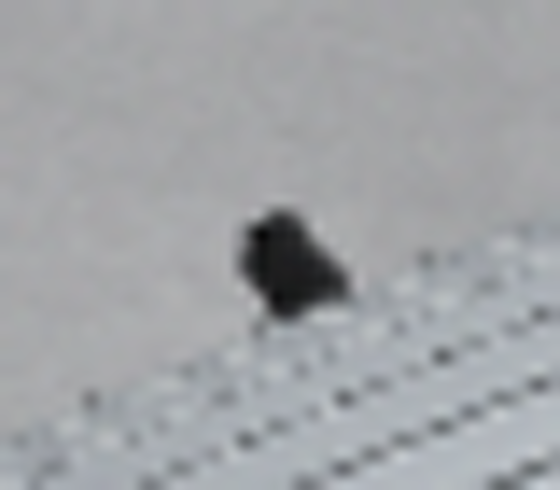

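```bash
python3 - <<'E'
from h import *
print(onz('scene',310.3,170.1,100.5), onz('top',212.1,254.2,81), onz('top',212.1,249,90))
E
```

```text
[396.39915138 203.67709299 100.5       ] [388.321313   202.75685448  81.        ] [403.27211246 202.35104237  90.        ]
```

```bash
python3 -m handwheel '[{"travel":[0,20,30],"roll":5},{"travel":[-5,60,50],"roll":10},{"travel":[-10,107,50],"roll":15},{"travel":[-12,154,50],"roll":20},{"travel":[-14,201,50],"roll":25},{"travel":[-16,248,50],"roll":30},{"travel":[-18,295,50],"roll":33},{"travel":[-20,340,50],"roll":35}]' -1
python3 -m handwheel '[{"travel":[-5,45,0],"roll":0},{"travel":[-10,90,0],"roll":0},{"travel":[-15,135,0],"roll":0},{"travel":[-20,180,0],"roll":0},{"travel":[-25,225,0],"roll":0},{"travel":[-30,265,0],"roll":0},{"travel":[-38,287,-20],"roll":0},{"travel":[-38,287,-60],"roll":0}]'
python3 - <<'E'
from h import *
from scipy.spatial.transform import Rotation as Ro
m=Ro.from_euler('xyz',env.state()['tcp_rot']).as_matrix();print(np.degrees(np.arctan2(m[1,1],m[0,1])), env.state()['eef_pos'])
E
```

```text
t: 11.9
eef_pos: [442.9, -80.5, 231.8]
tcp_rot: [0.158, 1.57, 0.251]
ft_force: [0.7, 0.3, -0.6]
opening: 0.999
t: 12.7
eef_pos: [405.2, 207.2, 172.9]
tcp_rot: [0.308, 1.565, 0.402]
ft_force: [1.3, -0.4, -1.1]
opening: 1.0
95.39273941376909 [405.23409035 207.17602072 172.87996573]
```

```bash
python3 -m handwheel '[{"travel":[0,-2,-20],"roll":0},{"travel":[0,-3,-45],"roll":0},{"travel":[0,-3,-75],"roll":0},{"travel":[0,-3,-97],"roll":0},{"travel":[0,-3,-97],"roll":0},{"travel":[0,-3,-97],"roll":0}]' -1
python3 - <<'E'
from h import *
t=shot('top','pics/t5.png');s=shot('scene','pics/s5.png')
crop(s,250,80,370,200,5,'pics/s5c.png')
print(env.state()['eef_pos'],env.state()['ft_force'])
E
```

```text
t: 13.3
eef_pos: [405.3, 201.2, 75.1]
tcp_rot: [3.14, 1.57, -3.053]
ft_force: [0.5, 0.3, 0.6]
opening: 1.0
[405.94366217 201.21159017  75.77191483] [-0.16415984 -0.20706989  0.04045573]
```

View pics/s5c.png

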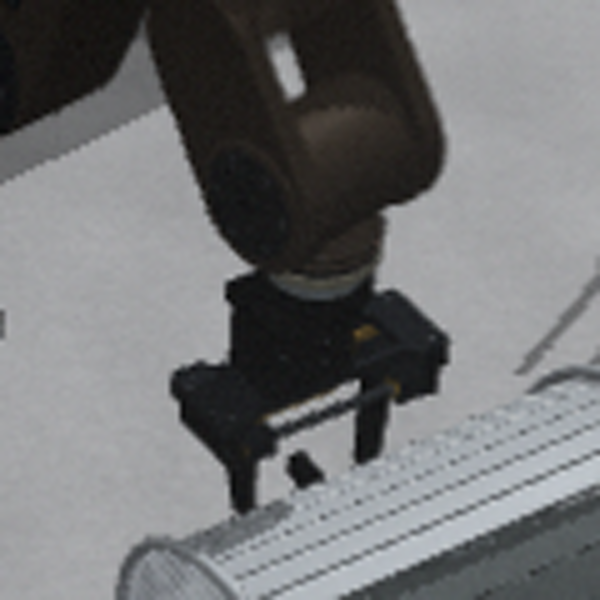

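The fin (300,465) is midway between the fingers (240 and 370). Closing.

```bash
python3 -m handwheel '[{"travel":[0,2,-2],"roll":0},{"travel":[0,2,-2],"roll":0},{"travel":[0,2,-2],"roll":0},{"travel":[0,2,-2],"roll":0},{"travel":[0,2,-2],"roll":0},{"travel":[0,2,-2],"roll":0},{"travel":[0,2,-2],"roll":0},{"travel":[0,2,-2],"roll":0}]' 1
python3 -m handwheel '[{"travel":[0,0,0],"roll":0},{"travel":[0,0,0],"roll":0},{"travel":[0,0,0],"roll":0},{"travel":[0,0,0],"roll":0},{"travel":[0,0,0],"roll":0},{"travel":[0,0,0],"roll":0}]'
```

```text
t: 14.2
eef_pos: [405.6, 202.8, 72.6]
tcp_rot: [2.358, 1.571, 2.447]
ft_force: [-0.3, 0.7, 0.4]
opening: 0.384
t: 14.8
eef_pos: [405.6, 203.6, 72.7]
tcp_rot: [1.152, 1.57, 1.241]
ft_force: [-2.4, 10.1, -0.7]
opening: 0.148
```

Gripped at 14 mm. Lifting along the arc.

```bash
python3 -m handwheel '[{"travel":[2.6,2,12],"roll":0},{"travel":[6,2,23.7],"roll":0},{"travel":[10.3,2.5,35.2],"roll":0},{"travel":[15.4,3,46.3],"roll":0},{"travel":[21.4,3.5,57],"roll":0},{"travel":[28,4,67],"roll":0},{"travel":[35.6,5,77],"roll":0},{"travel":[43.7,6,86],"roll":0}]'
```

```text
t: 15.6
eef_pos: [449.3, 207.9, 158.5]
tcp_rot: [-2.311, 1.569, -2.221]
ft_force: [4.0, -7.2, -9.2]
opening: 0.143
```

```bash
python3 -m handwheel '[{"travel":[8.9,0,8.5],"roll":0},{"travel":[18.3,1,16.2],"roll":0},{"travel":[28.3,2,23.2],"roll":0},{"travel":[38.8,3,29.5],"roll":0},{"travel":[49.7,4,35],"roll":0},{"travel":[61,5,39.6],"roll":0},{"travel":[72.6,6,43.3],"roll":0},{"travel":[84.5,7,46.2],"roll":0}]'
```

```text
t: 16.4
eef_pos: [533.7, 216.0, 204.5]
tcp_rot: [3.019, 1.568, 3.108]
ft_force: [-0.7, 2.3, -9.0]
opening: 0.147
```

```bash
python3 -m handwheel '[{"travel":[12,1.2,1.5],"roll":0},{"travel":[24.2,2.3,2.5],"roll":0},{"travel":[36.4,3.5,2.6],"roll":0},{"travel":[48.5,4.7,2],"roll":0},{"travel":[60.6,5.8,0.5],"roll":0},{"travel":[71,7,-1.5],"roll":0},{"travel":[71,7,-1.5],"roll":0}]'
python3 - <<'E'
from h import *
t=shot('top','pics/t6.png');s=shot('scene','pics/s6.png')
crop(s,230,60,410,260,3,'pics/s6c.png')
E
```

```text
t: 17.1
eef_pos: [606.4, 223.0, 203.0]
tcp_rot: [0.315, 1.569, 0.404]
ft_force: [0.6, 3.0, -1.6]
opening: 0.147
```

View pics/s6c.png

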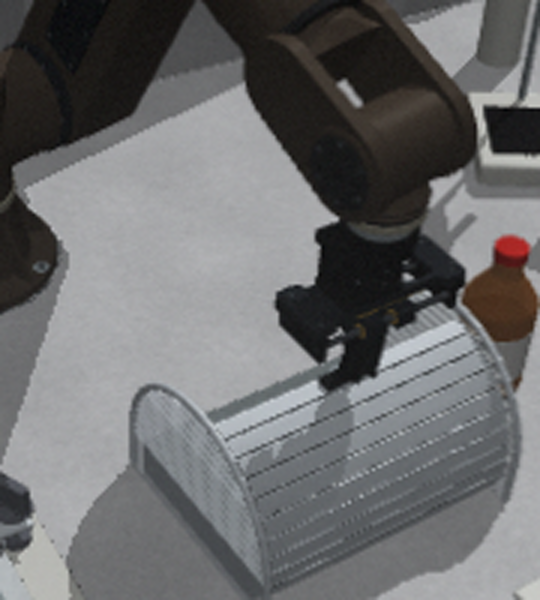

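The cover is raised to the stop. I'll open the fingers, lift clear, back off and look into the box.

```bash
python3 -m handwheel '[{"travel":[0,0,0],"roll":0},{"travel":[0,0,0],"roll":0},{"travel":[0,0,0],"roll":0},{"travel":[0,0,0],"roll":0},{"travel":[0,0,10],"roll":0},{"travel":[0,0,35],"roll":0},{"travel":[0,0,65],"roll":0},{"travel":[-10,-20,85],"roll":0}]' -1
python3 -m handwheel '[{"travel":[-10,-40,0],"roll":0},{"travel":[-20,-80,0],"roll":0},{"travel":[-30,-120,0],"roll":0},{"travel":[-40,-160,0],"roll":0},{"travel":[-50,-205,0],"roll":0},{"travel":[-60,-250,0],"roll":0},{"travel":[-70,-295,0],"roll":0},{"travel":[-70,-330,0],"roll":0}]'
python3 - <<'E'
from h import *
t=shot('top','pics/t7.png');s=shot('scene','pics/s7.png')
crop(t,140,150,270,260,6,'pics/t7c.png');crop(s,260,140,410,260,5,'pics/s7c.png')
E
```

```text
t: 18.0
eef_pos: [595.5, 203.9, 290.8]
tcp_rot: [0.263, 1.568, 0.354]
ft_force: [-0.4, -0.7, -0.8]
opening: 0.761
t: 18.8
eef_pos: [523.7, -129.4, 289.6]
tcp_rot: [-0.638, 1.57, -0.55]
ft_force: [0.3, 0.1, -1.0]
opening: 1.001
```

View pics/t7c.png

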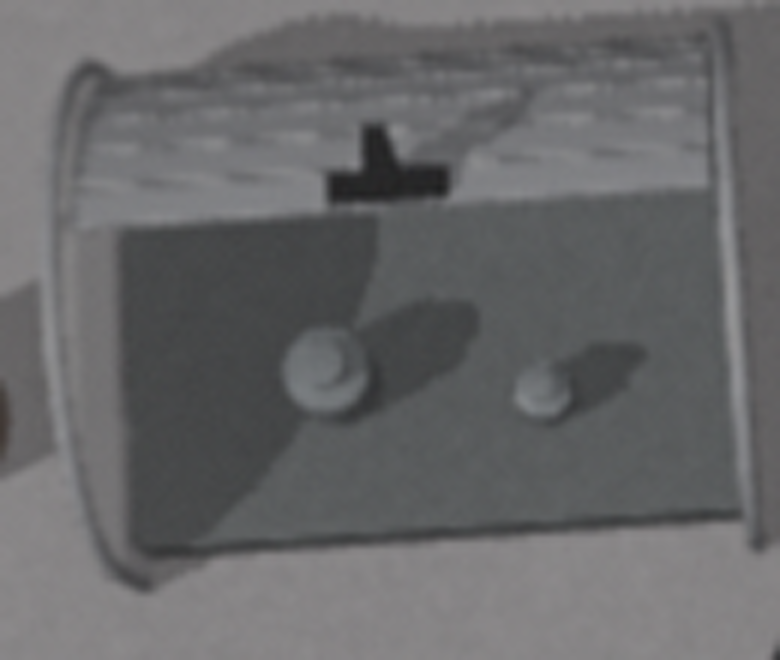

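View pics/s7c.png

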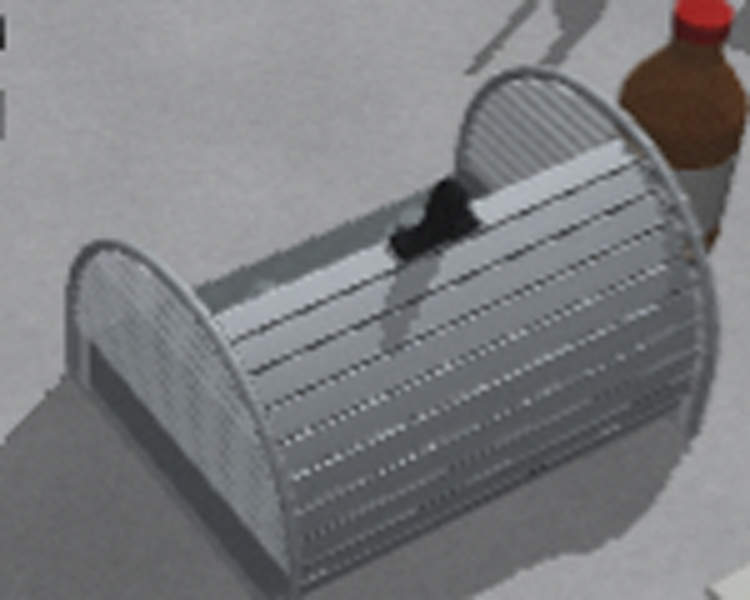

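```bash
python3 - <<'E'
from h import *
print(onz('top',140+329/6,150+364/6,120),onz('top',140+326.5/6,150+370/6,100))
print(onz('top',140+543/6,150+385/6,95))
print('handle',onz('top',140+372/6,150+128/6,230))
E
```

```text
[514.26078101 256.2954965  120.        ] [514.56164742 260.80832661 100.        ]
[510.90023314 150.9197314   95.        ]
handle [609.05168217 223.69033733 230.        ]
```

The large weight is at about (516,258) and the small one at about (511,151), in the front half of the box as expected. Going to the large one.

```bash
python3 -m handwheel '[{"travel":[0,30,0],"roll":0},{"travel":[-2,78,0],"roll":0},{"travel":[-4,126,0],"roll":0},{"travel":[-6,174,0],"roll":0},{"travel":[-8,222,0],"roll":0},{"travel":[-8,270,0],"roll":0},{"travel":[-8,318,0],"roll":0},{"travel":[-8,360,-20],"roll":0}]' -1
python3 -m handwheel '[{"travel":[0,27,-30],"roll":0},{"travel":[0,28,-65],"roll":0},{"travel":[0,28,-90],"roll":0},{"travel":[0,28,-100],"roll":0},{"travel":[0,28,-100],"roll":0}]'
python3 - <<'E'
from h import *
t=shot('top','pics/t8.png');s=shot('scene','pics/s8.png')
crop(s,280,60,410,220,4,'pics/s8c.png')
print(env.state()['eef_pos'])
E
```

```text
t: 19.7
eef_pos: [517.0, 236.0, 271.0]
tcp_rot: [0.265, 1.566, 0.355]
ft_force: [0.8, 0.1, 0.0]
opening: 1.0
t: 20.2
eef_pos: [516.5, 261.0, 168.0]
tcp_rot: [-2.947, 1.569, -2.858]
ft_force: [-0.5, 0.5, 0.0]
opening: 1.001
[517.37850287 261.02413923 169.71640271]
```

View pics/s8c.png

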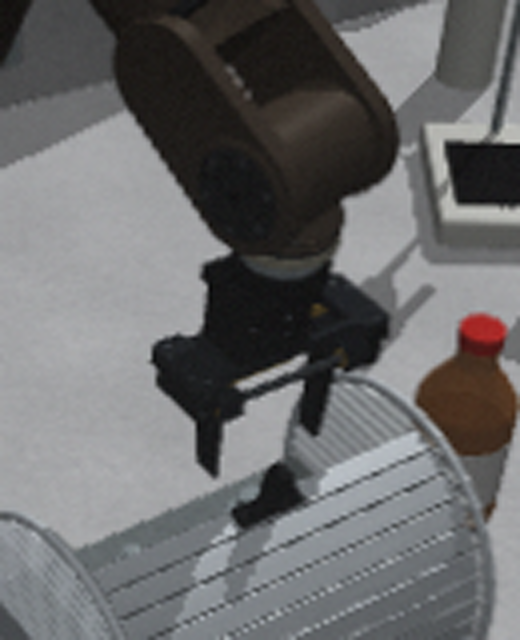

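View pics/t8.png

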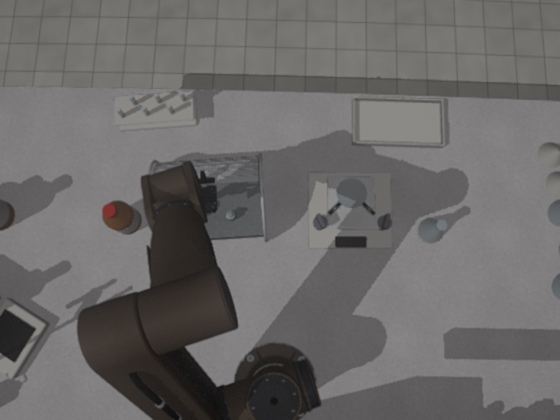

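```bash
python3 -m handwheel '[{"travel":[-1,-2,-25],"roll":0},{"travel":[-1,-3,-55],"roll":0},{"travel":[-1,-3,-85],"roll":0},{"travel":[-1,-3,-102],"roll":0},{"travel":[-1,-3,-105],"roll":0},{"travel":[-1,-3,-105],"roll":0}]' -1
python3 -m handwheel '[{"travel":[0,0,0],"roll":0},{"travel":[0,0,0],"roll":0},{"travel":[0,0,0],"roll":0},{"travel":[0,0,0],"roll":0},{"travel":[0,0,0],"roll":0},{"travel":[0,0,0],"roll":0},{"travel":[0,0,0],"roll":0},{"travel":[0,0,0],"roll":0}]' 1
python3 -m handwheel '[{"travel":[0,0,0],"roll":0},{"travel":[0,0,0],"roll":0},{"travel":[0,0,0],"roll":0}]'
```

```text
t: 20.9
eef_pos: [516.5, 257.9, 64.4]
tcp_rot: [0.33, 1.569, 0.419]
ft_force: [-0.4, -0.1, 0.1]
opening: 1.002
t: 21.7
eef_pos: [516.0, 258.0, 63.4]
tcp_rot: [0.807, 1.57, 0.896]
ft_force: [0.1, 2.8, 1.0]
opening: 0.456
t: 22.0
eef_pos: [516.0, 257.9, 63.4]
tcp_rot: [0.65, 1.57, 0.739]
ft_force: [0.2, 2.6, 2.0]
opening: 0.458
```

The opening is 43.5 mm, so the body is held. Lifting and carrying it over.

```bash
python3 -m handwheel '[{"travel":[0,0,8],"roll":0},{"travel":[0,0,25],"roll":0},{"travel":[0,0,55],"roll":0},{"travel":[0,0,90],"roll":0},{"travel":[0,0,125],"roll":0},{"travel":[0,0,160],"roll":0},{"travel":[0,0,195],"roll":0},{"travel":[0,-10,215],"roll":0}]'
python3 -m handwheel '[{"travel":[4,-30,0],"roll":0},{"travel":[8,-70,0],"roll":0},{"travel":[16,-110,0],"roll":0},{"travel":[24,-150,0],"roll":0},{"travel":[32,-190,0],"roll":0},{"travel":[40,-230,0],"roll":0},{"travel":[48,-270,0],"roll":0},{"travel":[56,-310,0],"roll":0}]'
python3 -m handwheel '[{"travel":[7,-40,0],"roll":0},{"travel":[14,-80,0],"roll":0},{"travel":[22,-120,-15],"roll":0},{"travel":[28,-150,-45],"roll":0},{"travel":[28,-162,-80],"roll":0},{"travel":[28,-162,-110],"roll":0},{"travel":[28,-162,-130],"roll":0},{"travel":[28,-162,-130],"roll":0}]'
python3 - <<'E'
from h import *
t=shot('top','pics/t9.png');s=shot('scene','pics/s9.png')
crop(s,140,120,280,300,4,'pics/s9c.png')
print(env.state()['eef_pos'],env.state()['ft_force'])
E
```

```text
t: 22.8
eef_pos: [515.6, 248.0, 281.1]
tcp_rot: [0.172, 1.569, 0.262]
ft_force: [0.7, -0.8, -4.7]
opening: 0.452
t: 23.6
eef_pos: [571.1, -64.0, 278.2]
tcp_rot: [2.984, 1.569, 3.073]
ft_force: [0.9, 0.6, -4.7]
opening: 0.457
t: 24.4
eef_pos: [597.9, -223.8, 145.2]
tcp_rot: [2.623, 1.564, 2.711]
ft_force: [-0.9, -0.3, -4.9]
opening: 0.454
[ 599.70094544 -224.27251699  148.79826566] [-0.06735284  0.36566983 -5.08547722]
```

View pics/s9c.png

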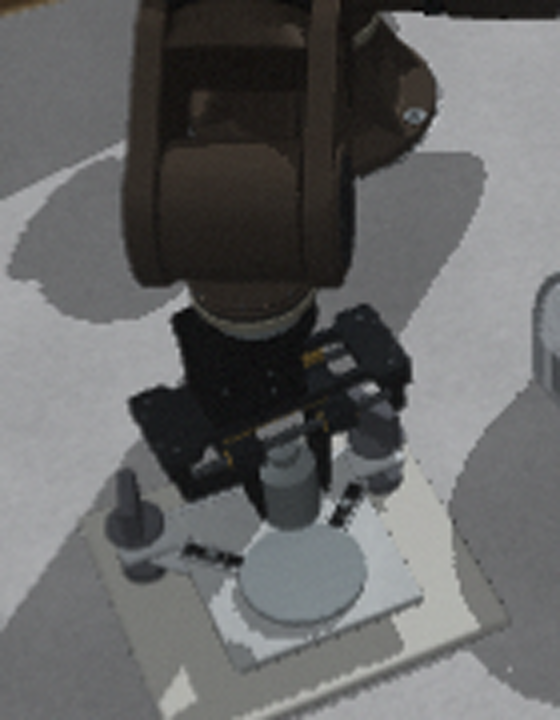

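```bash
python3 - <<'E'
from h import *
p=onz('scene',213,252,135.4); o,d=ray('scene',213,252); h=-d[:2]/np.linalg.norm(d[:2]); print(p,p[:2]-22*h)
print(px('scene',[600,-224,58]))
E
```

```text
[ 622.84592789 -231.64955342  135.4       ] [ 601.36387354 -226.90388793]
[215.57404733 262.03203153]
```

The foot is over the pan centre within about 2 mm and the weight is upright. Lowering slowly.

```bash
python3 -m handwheel '[{"travel":[1,1.5,-20],"roll":0},{"travel":[1,1.5,-40],"roll":0},{"travel":[1,1.5,-55],"roll":0},{"travel":[1,1.5,-65],"roll":0},{"travel":[1,1.5,-69],"roll":0},{"travel":[1,1.5,-71],"roll":0},{"travel":[1,1.5,-71],"roll":0}]'
python3 -m handwheel '[{"travel":[0,0,-1],"roll":0},{"travel":[0,0,-2],"roll":0},{"travel":[0,0,-2],"roll":0}]'
```

```text
t: 25.2
eef_pos: [601.1, -222.8, 77.8]
tcp_rot: [-0.398, 1.57, -0.309]
ft_force: [-0.3, 0.6, -5.0]
opening: 0.456
t: 25.5
eef_pos: [600.9, -222.7, 75.5]
tcp_rot: [-0.41, 1.571, -0.32]
ft_force: [-0.4, 0.8, -5.2]
opening: 0.458
```

```bash
python3 -m handwheel '[{"travel":[0,0,-1],"roll":0},{"travel":[0,0,-2],"roll":0},{"travel":[0,0,-2],"roll":0}]'; python3 -m handwheel '[{"travel":[0,0,-0.7],"roll":0},{"travel":[0,0,-1.4],"roll":0},{"travel":[0,0,-1.4],"roll":0}]'
```

```text
t: 25.8
eef_pos: [600.8, -222.7, 73.2]
tcp_rot: [2.383, 1.57, 2.472]
ft_force: [0.0, 0.8, -5.0]
opening: 0.454
t: 26.1
eef_pos: [600.8, -222.7, 71.8]
tcp_rot: [2.277, 1.571, 2.366]
ft_force: [0.4, 0.7, -5.9]
opening: 0.459
```

```bash
python3 -m handwheel '[{"travel":[0,0,-0.5],"roll":0},{"travel":[0,0,-1],"roll":0},{"travel":[0,0,-1],"roll":0}]'
```

```text
t: 26.4
eef_pos: [600.9, -222.7, 71.4]
tcp_rot: [-0.259, 1.571, -0.169]
ft_force: [-1.8, -0.1, 0.8]
opening: 0.461
```

Contact: the weight is off the wrist (+0.8 N). Releasing.

```bash
python3 -m handwheel '[{"travel":[0,0,0],"roll":0},{"travel":[0,0,0],"roll":0},{"travel":[0,0,0],"roll":0},{"travel":[0,0,0],"roll":0},{"travel":[0,0,0],"roll":0},{"travel":[0,0,0],"roll":0},{"travel":[0,0,0],"roll":0},{"travel":[0,0,0],"roll":0}]' -1
python3 -m handwheel '[{"travel":[0,0,10],"roll":0},{"travel":[0,0,30],"roll":0},{"travel":[0,0,60],"roll":0},{"travel":[0,0,95],"roll":0},{"travel":[0,0,135],"roll":0},{"travel":[0,0,175],"roll":0},{"travel":[0,0,205],"roll":0},{"travel":[0,-20,215],"roll":0}]'
python3 -m handwheel '[{"travel":[-10,-40,0],"roll":0},{"travel":[-20,-80,0],"roll":0},{"travel":[-40,-120,0],"roll":0},{"travel":[-60,-160,0],"roll":0},{"travel":[-80,-200,0],"roll":0},{"travel":[-90,-230,0],"roll":0},{"travel":[-90,-230,0],"roll":0},{"travel":[-90,-230,0],"roll":0}]'
python3 - <<'E'
from h import *
t=shot('top','pics/t10.png');s=shot('scene','pics/s10.png')
crop(t,300,165,400,255,6,'pics/t10c.png');crop(s,150,190,270,290,6,'pics/s10c.png')
E
python3 lv.py pics/t10.png pics/s10.png pics/c10.png
```

```text
t: 27.2
eef_pos: [600.8, -222.7, 70.9]
tcp_rot: [1.379, 1.571, 1.468]
ft_force: [-0.7, 0.1, -0.1]
opening: 0.995
t: 28.0
eef_pos: [601.6, -241.6, 291.0]
tcp_rot: [-0.493, 1.565, -0.402]
ft_force: [-0.3, -0.5, -0.4]
opening: 0.996
t: 28.8
eef_pos: [510.4, -472.9, 286.3]
tcp_rot: [1.051, 1.57, 1.139]
ft_force: [0.1, 0.3, 0.5]
opening: 0.999
```

View pics/t10c.png

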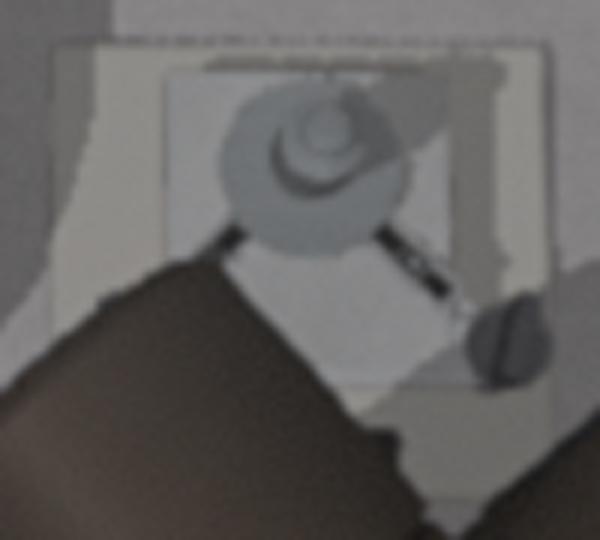

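View pics/s10c.png

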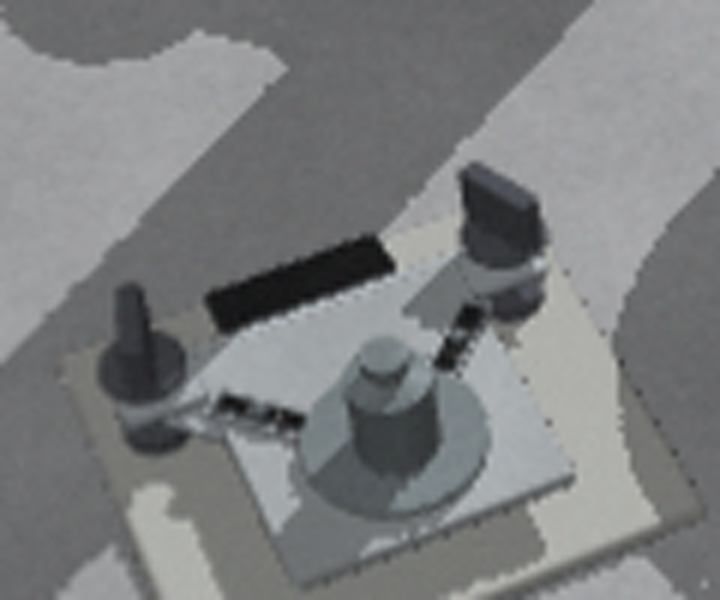

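View pics/c10.png

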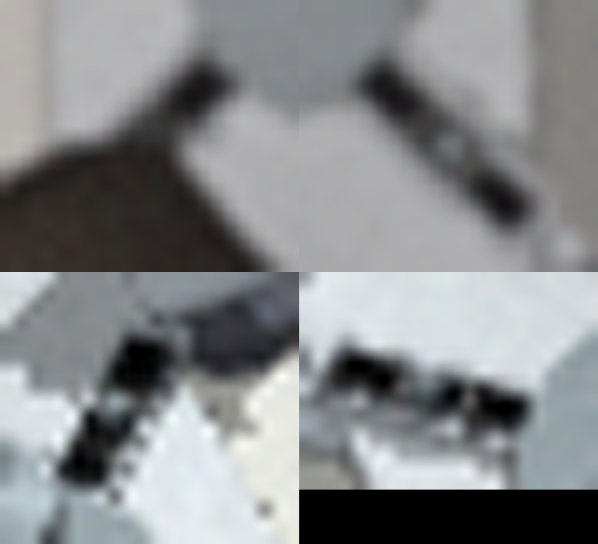

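View pics/s10.png

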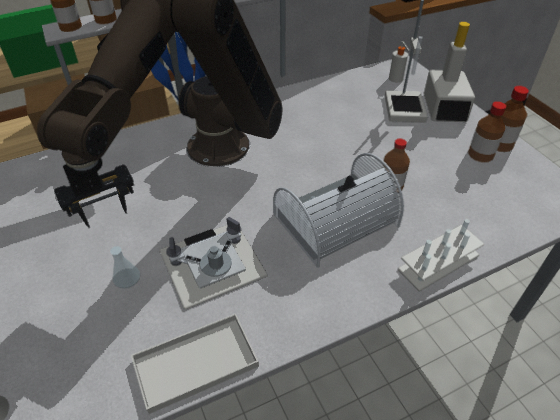

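```bash
python3 - <<'E'
from h import *
print('weight top', onz('top',300+325/6,165+128/6,128))
o,d=ray('scene',150+395/6,190+476/6);h=-d[:2]/np.linalg.norm(d[:2]);print('foot',onz('scene',150+395/6,190+476/6,58)[:2]-22*h)
im=cv2.imread('pics/s10.png')
t=cv2.imread('pics/t3.png');u=cv2.imread('pics/t10.png')
A=cv2.resize(t[198:218,324:346],None,fx=18,fy=18,interpolation=cv2.INTER_NEAREST)
B=cv2.resize(u[198:218,358:380],None,fx=18,fy=18,interpolation=cv2.INTER_NEAREST)
cv2.imwrite('pics/e1.png',np.clip((np.hstack([A,B]).astype(float)-25)*1.6,0,255).astype(np.uint8))
# profiles along grooves: endpoints from c-crops (scale 17*.8=13.6)
for n,f,a,b,off in (('L',t,(65,215),(220,70),(324,198)),('R',u,(370-299.2,70),(520-299.2,215),(358,198))):
    a=np.array(a)/13.6+off-.5; b=np.array(b)/13.6+off-.5; e=(b-a)/np.linalg.norm(b-a)
    g=cv2.GaussianBlur(f,(0,0),0.5).astype(np.float32).mean(2); ss=np.arange(-2,np.linalg.norm(b-a)+2.01,.5)
    pr=[cv2.remap(g,np.float32([[x]]),np.float32([[y]]),cv2.INTER_CUBIC)[0,0] for x,y in (a+np.outer(ss,e))]
    print(n,np.linalg.norm(b-a),[(float(s),int(p)) for s,p in zip(ss,pr)])
E
```

```text
weight top [ 601.2662398  -221.05817267  128.        ]
foot [ 604.52768829 -227.96973739]
L 15.606606821169967 [(-2.0, 97), (-1.5, 93), (-1.0, 89), (-0.5, 81), (0.0, 69), (0.5, 58), (1.0, 45), (1.5, 37), (2.0, 35), (2.5, 35), (3.0, 35), (3.5, 38), (4.0, 41), (4.5, 44), (5.0, 49), (5.5, 52), (6.0, 57), (6.5, 65), (7.0, 77), (7.5, 88), (8.0, 93), (8.5, 89), (9.0, 80), (9.5, 69), (10.0, 60), (10.5, 54), (11.0, 47), (11.5, 42), (12.0, 40), (12.5, 37), (13.0, 36), (13.5, 37), (14.0, 38), (14.5, 44), (15.0, 56), (15.5, 71), (16.0, 88), (16.5, 102), (17.0, 107), (17.5, 109)]
R 15.340180915459625 [(-2.0, 111), (-1.5, 109), (-1.0, 102), (-0.5, 88), (0.0, 73), (0.5, 57), (1.0, 45), (1.5, 41), (2.0, 41), (2.5, 39), (3.0, 40), (3.5, 42), (4.0, 45), (4.5, 51), (5.0, 57), (5.5, 60), (6.0, 64), (6.5, 67), (7.0, 74), (7.5, 85), (8.0, 90), (8.5, 90), (9.0, 85), (9.5, 78), (10.0, 73), (10.5, 69), (11.0, 61), (11.5, 54), (12.0, 46), (12.5, 41), (13.0, 40), (13.5, 38), (14.0, 38), (14.5, 43), (15.0, 52), (15.5, 65), (16.0, 84), (16.5, 98), (17.0, 106)]
```

View pics/e1.png

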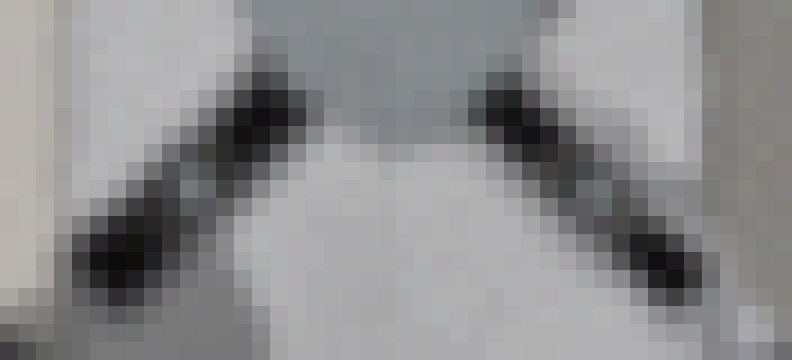

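The top profiles put the left ball 0.7 mm and the right ball about 1.2 mm from the middle, against a limit of 2.8 mm. The weight is upright, 3–6 mm from the pan centre, and the cover is still open. Handing in.

```bash
python3 -c "
from cell import env, job
print(env.state()['ft_force'],env.state()['qvel'].round(3)); print(job.job_done())"
```

```text
[ 0.28351433 -0.71555307 -0.02744703] [ 0.012 -0.004  0.001 -0.002 -0.003 -0.002]
the job is handed in; nothing more can be done
None
```

I carried out the whole task and handed it in at about 29 s of the 72 s allowed; no verdict is reported.

- **Platform:** I turned the left knob about 48° clockwise and the right knob about 58° anticlockwise. In the top camera the left ball sits about 0.7 mm off the middle. The right ball is 1–1.5 mm off, against a limit of 2.8 mm. That is roughly 0.005 rad of tilt, within the 0.014 rad limit.
- **Level check:** The right reading comes from the last picture. The left one is from an earlier picture, because the arm hid part of that level at the end. The last scene view still shows the left ball between its marks.
- **Cover:** I raised it along its arc to the stop and let go. The last picture still shows it fully open.
- **Large weight:** I set it down with light contact on the pan and released it; it stands upright. The two cameras disagree by about 8 mm on where it stands, but both put it within about 6 mm of the pan centre, against a limit of 20 mm.
- **Bystanders:** The arm was well clear of everything when I handed in. The bottle and flask look unmoved. I saw the smaller weight standing before the carry, but did not measure it again afterwards.

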